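# Roll a reactor tube into its V-cradle

## Robot

A 6-joint arm with a two-finger parallel gripper is mounted at the origin on the work surface. World frame = base frame: x ahead of the robot, y to its left, z up, the work surface at z = 0. Lengths are in m, angles in rad, forces in N, time in s.
With the tool pointing down it reaches from about 0.375 to 0.9 m from the base axis. Payload 3.1 kg.
Tool frame: the origin (TCP) lies at the very end of the fingers, on their centre line; the grasp point (between the pads) lies 19 mm behind it (robot.hold_point_z is the z of the grasp point in the tool frame, in m); z points along the fingers, y is the direction in which the jaws open and shut (so a half turn about z gives the same grasp; the last joint's range is limited). The gripper opens to 87 mm and grips with 3 to 60 N. Pads are 19 mm wide; open, the fingers measure 117 mm over their backs; the gripper's body (75 mm by 190 mm) begins 51 mm behind the grasp point.
Start: joints at [-1.502, 0.527, 1.433, -0, 1.181, -0.178], TCP at [0.153, -0.606, 0.223] pointing down, gripper open.
Joint ranges: [-3.08, 3.08], [-0.75, 2.2], [0.22, 2.44], [-1.43, 4.57], [0, 2.65], [-2.85, 2.85]. Speed limits (rad/s): [2.79, 2.79, 3.14, 3.14, 3.14, 3.14].

## Interface

Orientations are given as a unit quaternion [x, y, z, w].
In Python, from rig import robot, viewer, spotter gives the robot as it stands.
- The arm moves only by the shell command python3 -m crank 'ROWS' [FORCE]. ROWS is text: rows parted by semicolons, each of 7 numbers parted by spaces: the turn, a rotation vector about the tool's x, y, z in units of 5 degrees (1.0 is 5 degrees), then the shift along the tool's x, y, z in units of 40 mm (1.0 is 40 mm), then the gripper's target within -1 to 1 (shut at 1, half-way at 0, fully open at -1). A call has 1 to 5 rows; each row shifts and turns the pose as measured when the row begins, along the tool's axes as they then stand; what a row does not reach is not made up. A row lasts 1/8 s, in which the tool goes at most 62.5 mm and 10.7 degrees, less where a joint would pass 70% of its speed; a pose out of reach is approached as far as the arm can. A call is refused whole if a number of a shift passes 1 or a number of a turn 1, either way. A call with a gripper value outside its range is refused whole. The fingers move at their own pace and stop on an object; FORCE is the grip in N (left out, the last holds). Time passes only in rows, so rows that do not move let the fingers close. It gives the time, the measured TCP pose, the force and the opening at its end, in the units of the state.
- robot.get_obs(): the state, without advancing time (a new reading comes with each control period).
- viewer.camera(name): name is "scene" or "top"; returns a dict with "img" (400x640x3 uint8, red, green, blue), "camera_matrix" (3x3 intrinsics, pixels), "distortion" ([k1, k2, p1, p2, k3] as OpenCV has them; the pictures are not rectified), "xyz" and "attitude" of the camera in the world. Camera axes: x right, y down, z forward; pixel columns grow to the right and rows downward; lengths in m; the calibration is good to about 2 mm. A picture is of the moment at which its call begins. There is no depth.
- robot.hand_in(): hands the job in, once; it reports no verdict.
Trained networks look in a picture, given as the dict that the camera call returned (one of the last four; its "shot" number tells which), for a name from the list of things; names that differ only in an ending like _2 or _b are one class to them, and where a whole thing is asked for, a point or a joint stands for the part that bears it (a point fixed in the world has none). Each returns a list of dicts, best first, with "score" (0 to 1); they miss things now and then, are a little off and sometimes report something else, mostly with a low value. They report only what shows in the picture. A call takes as long as a camera call. They do not tell look-alikes from the thing itself.
- spotter.boxes_of(name, picture): "at" ([x, y, z] in m, in the coordinates of the camera as it stood for that picture, good to about 4 mm: the middle of the surface that is visible of it).
The state is a dict: "time": time; "q": joint angles; "joint_velocities": joint speeds; "joint_torque": joint torques, N m; "position": TCP position; "tool_rot": TCP orientation; "ft_force": force on the tool from outside, world axes, zero at the start; "moment": the same for the moment, N m; "grip_width": finger opening in m.
Only numpy, scipy, OpenCV 4.12 (cv2) and the standard library are available. Lean on these libraries where they do the work, as an engineer would, in place of code of your own. Each camera call takes 0.05 s, during which the arm holds its last target.

## Task

Roll the long steel tube along the bench by its side, up the ramp of the V-cradle until it drops into the V, then push it endways along the V with a fingertip until it touches the end stop, and leave it lying there. Roll it over the bench rather than skidding it, keep it under control (no flicking), never pick it up, and leave the other things on the bench where they are.

Things in the scene. Friction and masses are not known exactly. Their poses are not given: they have to be found in the camera images.
- tube: the long steel tube lying on the bench: a plain closed cylinder 130 mm long, 40 mm diameter, 0.3 to 0.7 kg, dark end faces, a thin dark line along its side, uppermost at the start. Origin at its centre (20 mm up when on the bench), x along its axis. Slippery (friction about 0.35); rolls freely, coasts only a little way. Starts on the bench before the ramp, parallel to the V within 8 degrees.
- cradle: aluminium V-cradle fixed to the bench. Origin at bench level under the bottom of the V, 60 mm from the end stop; x along the V towards the end stop, y across it, z up. V and ramp run from x = -80 to 60 mm. The V goes from a 10 mm high lip at y = -14 mm down to 2 mm at y = 0 and up at 30 degrees to 25 mm at y = 40 mm, with a flat rail behind, to y = 54 mm.
- cradle_lip (a point): point on the lip, 60 mm from the end stop; the lip is the top of the entry ramp, 10 mm above the bench, 14 mm to the -y side of the V's bottom. The ramp faces the tube: it rises to this lip from the bench 60 mm further out in -y, at a slope of about 10 degrees. Axes as the cradle's.
- cradle_stop (a point): point on the inner face of the end stop, above the V's bottom, 25 mm up. The stop is a dark upright plate 10 mm thick and 42 mm high, closing the +x end of the V from y = -12 to 54 mm in the cradle's axes; the other end is open. At the start the tube's end nearer the stop is 12 to 32 mm short of this face along the cradle's x. Axes as the cradle's.
- cradle_seat (a point): where the tube's centre lies when it is fully home: resting in the V (25 mm above the bench) and touching the end stop; 65 mm from the stop's face. Axes as the cradle's.
- stub: bystander, loose: short steel tube standing upright, diameter 40, 60 tall (mm); origin at the centre of its underside
- beaker: bystander, loose: glass beaker, diameter 66, 78 tall (mm); origin at the centre of its underside
- cup: bystander, loose: small white sample pot with red lid, diameter 50, 55 tall (mm); origin at the centre of its underside
- ring: bystander, loose: flat wooden ring, outer diameter 84, 6 thick (mm); origin at the centre of its underside
- vial: bystander, loose: small black jar, diameter 44, 60 tall (mm); origin at the centre of its underside
- spatula: bystander, loose: spatula lying flat, 200 long (mm); origin at the centre of its underside (handle along -x)
Not all that is in view belongs to the job. What is shaped like the tube but turquoise or yellow is not meant.

How it is judged:
By the outcome, as a careful person would: the job done as asked, in the order asked, and still so for the second after the job is handed in, with the robot touching nothing.
It also fails if it takes over 61 s, if anything falls off the work surface, if the arm or the gripper's body presses on something with over 40 N, if the wrist force passes 120 N, or if a joint passes its speed limit or range.

## Working session

There is one attempt and no reset: what is moved stays moved. The work goes in short steps, Python scripts to look and compute and a shell command to move; the robot and the scene stay as the last step left them, time stands still between calls to the robot, and variables do not carry over. Pictures are saved under pics/ and viewed, and the job is handed in when it is done.

```bash
ls; mkdir -p pics; python3 - <<'E'
from rig import robot, viewer, spotter
import cv2,numpy as np
o=robot.get_obs();print({k:np.round(v,3).tolist() for k,v in o.items()})
for n in ["scene","top"]:
    p=viewer.camera(n);cv2.imwrite(f"pics/{n}0.png",p["img"][:,:,::-1])
    print(n,p["camera_matrix"],p["distortion"],p["xyz"],p["attitude"])
    for t in ["tube","cradle","cradle_lip","cradle_stop","cradle_seat","stub","beaker","cup","ring","vial","spatula"]:
        try:
            for d in spotter.boxes_of(t,p)[:3]:
                from scipy.spatial.transform import Rotation as R
                a=np.array(p["attitude"]); M=R.from_quat(a).as_matrix() if a.size==4 else a.reshape(3,3)
                print(t,round(d["score"],2),np.round(M@np.array(d["at"])+p["xyz"],3),{k:v for k,v in d.items() if k not in("at","score")})
        except Exception as e: print(t,e)
E
```

```text
pics
{'time': 0.0, 'q': [-1.502, 0.528, 1.434, -0.0, 1.181, -0.178], 'joint_velocities': [-0.001, 0.001, -0.0, -0.0, 0.0, -0.001], 'joint_torque': [0.001, -44.004, -17.659, 0.063, 0.058, -0.0], 'position': [0.153, -0.605, 0.222], 'tool_rot': [0.992, 0.123, 0.0, -0.001], 'ft_force': [0.113, -0.31, -0.044], 'moment': [-0.023, -0.016, -0.05], 'grip_width': 0.087}
scene [[415.79395534   0.         319.25370169]
 [  0.         415.79395534 195.78796895]
 [  0.           0.           1.        ]] [-0.04544099  0.          0.          0.          0.        ] [1.03077261 0.35168617 0.95344016] [ 0.44018287  0.85496187 -0.24563534 -0.12223965]
tube 0.92 [ 0.613 -0.216  0.037] {}
tube 0.64 [ 0.364 -0.121  0.035] {}
tube 0.62 [ 0.431 -0.274  0.04 ] {}
cradle 0.86 [0.57  0.187 0.006] {}
cradle_lip 0.74 [0.571 0.191 0.008] {}
cradle_lip 0.39 [0.4   0.064 0.054] {}
cradle_stop 0.82 [0.57  0.19  0.006] {}
cradle_seat 0.62 [0.569 0.188 0.008] {}
stub 0.68 [0.396 0.063 0.053] {}
beaker 0.58 [ 0.679 -0.061  0.048] {}
cup 0.88 [0.704 0.055 0.053] {}
ring 0.31 [0.494 0.398 0.   ] {}
vial 0.56 [0.676 0.4
[... 239 characters left out ...]
 [0.44422405 0.02767983 1.25140304] [ 0.70942787 -0.70244903  0.0445017  -0.03601476]
tube 0.84 [ 0.601 -0.227  0.037] {}
tube 0.72 [ 0.357 -0.128  0.033] {}
tube 0.66 [ 0.521 -0.062  0.037] {}
cradle 0.95 [0.567 0.184 0.011] {}
cradle 0.35 [ 0.611 -0.403  0.009] {}
cradle_lip 0.97 [0.561 0.179 0.008] {}
cradle_stop 0.79 [0.564 0.183 0.009] {}
cradle_seat 0.96 [0.564 0.182 0.009] {}
stub 0.76 [0.386 0.055 0.06 ] {}
stub 0.29 [ 0.524 -0.064  0.038] {}
beaker 0.75 [ 0.689 -0.055  0.035] {}
cup 0.84 [0.689 0.046 0.055] {}
ring 0.67 [ 0.612 -0.404  0.007] {}
vial 0.7 [0.663 0.449 0.057] {}
vial 0.28 [0.489 0.39  0.006] {}
spatula 0.66 [0.489 0.392 0.004] {}
spatula 0.16 [ 0.689 -0.056  0.036] {}
```

View pics/scene0.png

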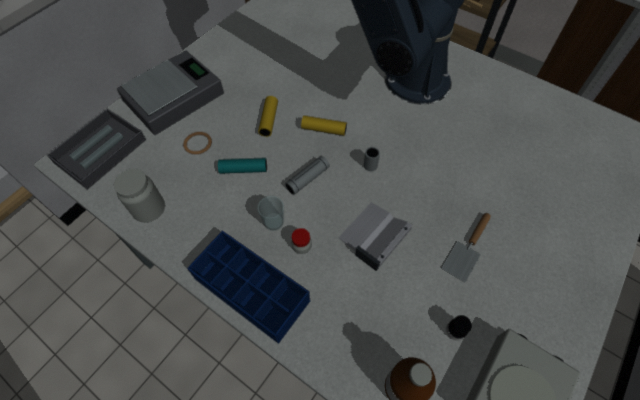

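View pics/top0.png

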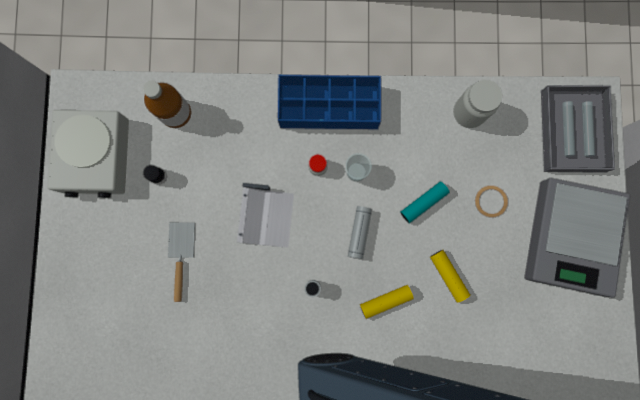

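The tube is at top-picture pixel (360,232). The cradle is at (267,218) with its stop at (255,186) and its ramp facing the tube. The turquoise and yellow cylinders are distractors. I'll enlarge this area to measure it.

```bash
cat > h.py <<'E'
from rig import robot, viewer, spotter
import cv2,numpy as np
from scipy.spatial.transform import Rotation as R
def cam(n): return viewer.camera(n)
def M(p):
    a=np.array(p["attitude"]); return R.from_quat(a).as_matrix() if a.size==4 else a.reshape(3,3)
def px2w(p,uv,z):
    u=cv2.undistortPoints(np.array(uv,float).reshape(-1,1,2),p["camera_matrix"],np.array(p["distortion"]))[:,0]
    d=np.c_[u,np.ones(len(u))]@M(p).T
    z=np.broadcast_to(z,len(u)); s=(z-p["xyz"][2])/d[:,2]
    return p["xyz"]+d*s[:,None]
def w2px(p,X):
    m=M(p).T; r,_=cv2.Rodrigues(m)
    return cv2.projectPoints(np.array(X,float).reshape(-1,1,3),r,-m@np.array(p["xyz"]),p["camera_matrix"],np.array(p["distortion"]))[0][:,0]
def crop(p,x0,y0,x1,y1,s,f):
    cv2.imwrite(f,cv2.resize(p["img"][y0:y1,x0:x1,::-1],None,fx=s,fy=s,interpolation=cv2.INTER_CUBIC))
E
python3 - <<'E'
from h import *
p=cam("top"); crop(p,225,165,385,275,5,"pics/t1.png")
p=cam("scene"); crop(p,270,140,430,275,4,"pics/s1.png")
E
```

```text
(no output)
```

View pics/t1.png

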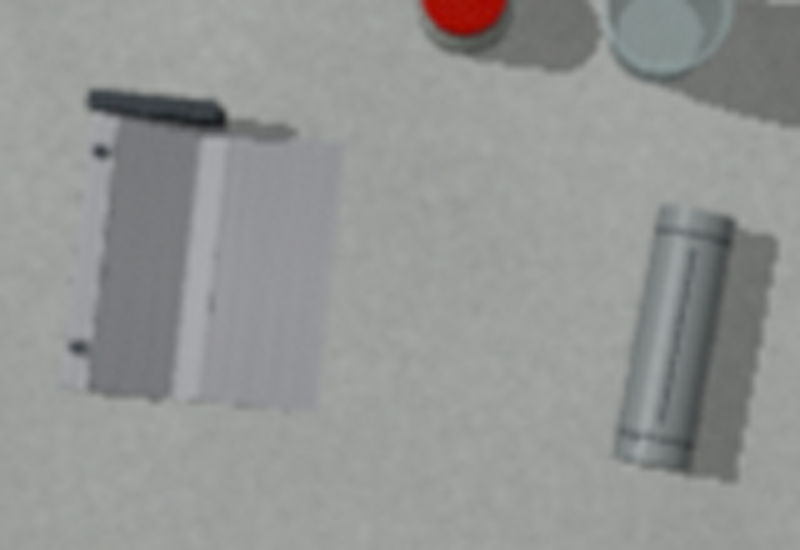

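View pics/s1.png

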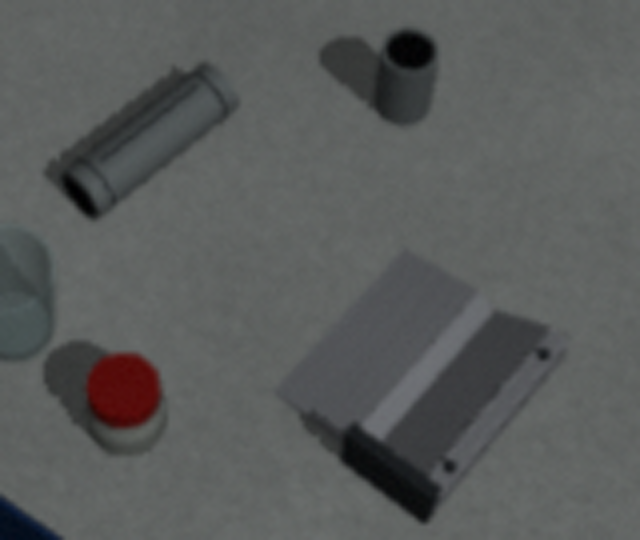

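```bash
python3 - <<'E'
from h import *
from scipy.optimize import least_squares
pt=cam("top"); ps=cam("scene")
def T(l): return [(225+a/5-.4,165+b/5-.4) for a,b in l]
def S(l): return [(270+a/4-.375,140+b/4-.375) for a,b in l]
mm=lambda l:np.array(l)/1000.
ot=[((60,-74,0),(343,143)),((-80,-74,0),(315,410)),((-80,-14,10),(205,401)),((60,-14,10),(222,138)),((-80,54,25),(60,388)),((-80,0,2),(173,398)),((-80,40,25),(90,390)),((70,54,42),(88,90)),((60,54,25),(90,112))]
os_=[((60,-74,0),(278,392)),((-80,-74,0),(407,250)),((-80,54,25),(568,336)),((-80,40,25),(550,325)),((-80,-14,10),(480,290)),((-80,0,2),(496,308)),((70,-12,42),(345,462)),((60,-12,42),(352,426)),((60,54,42),(440,488)),((70,54,42),(428,522))]
Xt=mm([a for a,_ in ot]);ut=np.array(T([b for _,b in ot]));Xs=mm([a for a,_ in os_]);us=np.array(S([b for _,b in os_]))
def W(q,X):
    c,s=np.cos(q[2]),np.sin(q[2]); return np.c_[q[0]+c*X[:,0]-s*X[:,1],q[1]+s*X[:,0]+c*X[:,1],X[:,2]]
for nm,sel in (("top",(1,0)),("scene",(0,1)),("both",(1,1))):
    f=lambda q:np.r_[sel[0]*(w2px(pt,W(q,Xt))-ut).ravel(),sel[1]*(w2px(ps,W(q,Xs))-us).ravel()]
    r=least_squares(f,[.56,.19,0.],loss='soft_l1');print(nm,r.x,np.degrees(r.x[2]),np.round(np.abs(r.fun).max(),2)); 
q=r.x
Z=np.array
for n,pnt in dict(lip=(0,-14,10),stop=(60,0,25),seat=(-5,0,25),foot=(0,-74,0)).items(): print(n,W(q,mm([pnt])).round(4))
# tube
c=px2w(pt,T([(660,207),(735,217),(690,470),(613,458)]),.02);print(c.round(4))
a=(c[0]+c[1])/2;b=(c[2]+c[3])/2
print("len",np.linalg.norm(a-b),"wid",np.linalg.norm(c[0]-c[1]),"ctr",(a+b)/2,"yaw",np.degrees(np.arctan2((a-b)[1],(a-b)[0])))
c2=px2w(ps,S([(205,63),(237,102),(98,217),(62,178)]),.02);print(c2.round(4))
a2=(c2[0]+c2[1])/2;b2=(c2[2]+c2[3])/2
print("len",np.linalg.norm(a2-b2),"ctr",(a2+b2)/2,"yaw",np.degrees(np.arctan2((b2-a2)[1],(b2-a2)[0])))
ct,st=np.cos(q[2]),np.sin(q[2])
for e in (a,b): d=e[:2]-q[:2]; print("in cradle",ct*d[0]+st*d[1],-st*d[0]+ct*d[1])
E
```

```text
top [ 0.57148972  0.18750703 -0.07458737] -4.273541667572946 1.68
scene [ 0.57573828  0.19100489 -0.08220263] -4.709863928811169 6.85
both [ 0.57307958  0.18908515 -0.07908079] -4.530995629056007 8.03
lip [[0.572  0.1751 0.01  ]]
stop [[0.6329 0.1843 0.025 ]]
seat [[0.5681 0.1895 0.025 ]]
foot [[0.5672 0.1153 0.    ]]
[[ 0.5913 -0.054   0.02  ]
 [ 0.5866 -0.0923  0.02  ]
 [ 0.458  -0.0695  0.02  ]
 [ 0.4636 -0.0306  0.02  ]]
len 0.1302386044930398 wid 0.03860272766444752 ctr [ 0.52485495 -0.06158345  0.02      ] yaw -10.211759455905543
[[ 0.452  -0.0659  0.02  ]
 [ 0.4668 -0.0281  0.02  ]
 [ 0.5972 -0.0494  0.02  ]
 [ 0.5866 -0.0881  0.02  ]]
len 0.13428718362628173 ctr [ 0.52563785 -0.05788016  0.02      ] yaw -9.32017962329819
in cradle 0.036527988593776844 -0.26014074037798085
in cradle -0.09307099574278031 -0.24724898490297811
```

Two poses from the fits: the cradle is at about (0.572, 0.188), yaw -4.4°, and the tube is at (0.525, -0.060), yaw -9.8°. The tube's 130 mm length checks out, and the 23 mm gap to the stop is within 12–32 mm. My plan is to straddle the tube with the half-open fingers behind its side, so that both fingers push, then yaw to align.

```bash
cat > go.py <<'E'
import sys
from h import *
# usage: go.py x y z jawyaw_deg  -> remaining in tool axes, crank units
o=robot.get_obs(); m=R.from_quat(o["tool_rot"]).as_matrix()
yaw=np.degrees(np.arctan2(m[1,1],m[0,1]))
print("t",round(o["time"],2),"pos",np.round(o["position"],4),"jawyaw",round(yaw,2),"tilt",np.round(m[:2,2],4),"F",np.round(o["ft_force"],2),"w",round(o["grip_width"],4))
if len(sys.argv)>1:
    x,y,z,a=map(float,sys.argv[1:5])
    d=m.T@(np.array([x,y,z])-o["position"]); Rt=np.array([[np.sin(np.radians(-a)),0,0],[0,0,0],[0,0,-1.]])
    a=np.radians(a); ty=np.array([np.cos(a),np.sin(a),0]);tz=np.array([0,0,-1.]);T=np.c_[np.cross(ty,tz),ty,tz]
    rv=R.from_matrix(m.T@T).as_rotvec(degrees=True)/5
    print("turn",rv.round(3),"shift",(d/.04).round(3))
E
python3 -m crank '0 0 -1 0.8 -0.65 0 -0.6; 0 0 -1 0.8 -0.6 0 -0.6; 0 0 -1 0.85 -0.55 0 -0.6; 0 0 -1 0.9 -0.5 0 -0.6; 0 0 -1 0.95 -0.4 0 -0.6'; python3 go.py 0.519 -0.115 0.1 -9.8
```

```text
time: 2.02
position: [0.2666, -0.4351, 0.2223]
tool_rot: [0.941, 0.339, -0.0, 0.002]
ft_force: [0.2, -0.4, -0.9]
grip_width: 0.0699
t 2.02 pos [ 0.2666 -0.4351  0.2223] jawyaw -50.37 tilt [ 0.001  -0.0044] F [ 0.16 -0.39 -0.88] w 0.0699
turn [ 0.036  0.039 -8.114] shift [ 9.971 -2.151  3.028]
```

```bash
python3 -m crank '0 0 -1 1 -0.2 0 -0.6; 0 0 -1 1 -0.1 0 -0.6; 0 0 -1 1 0 0 -0.6; 0 0 -1 1 0.1 0 -0.6; 0 0 -1 1 0.2 0.2 -0.6'; python3 go.py 0.519 -0.115 0.1 -9.8
```

```text
time: 2.65
position: [0.4009, -0.276, 0.2153]
tool_rot: [0.842, 0.54, -0.0, 0.005]
ft_force: [0.7, -0.3, -1.3]
grip_width: 0.0693
t 2.65 pos [ 0.4009 -0.276   0.2153] jawyaw -24.61 tilt [ 0.0043 -0.0082] F [ 0.72 -0.28 -1.3 ] w 0.0693
turn [ 0.075  0.076 -2.961] shift [4.907 0.988 2.862]
```

```bash
python3 -m crank '0 0 -1 0.9 0.2 0.4 -0.6; 0 0 -1 0.9 0.3 0.4 -0.6; 0 0 -1 0.9 0.4 0.4 -0.6; 0 0 0 0.9 0.4 0.4 -0.6; 0 0 0 0.6 0.2 0.4 -0.6'; python3 go.py 0.519 -0.115 0.1 -9.8
```

```text
time: 3.28
position: [0.5108, -0.127, 0.1343]
tool_rot: [0.76, 0.65, -0.0, 0.009]
ft_force: [0.6, -0.2, 0.2]
grip_width: 0.0696
t 3.27 pos [ 0.5108 -0.127   0.1343] jawyaw -8.98 tilt [ 0.0111 -0.013 ] F [ 0.64 -0.15  0.16] w 0.0696
turn [0.15  0.126 0.163] shift [0.337 0.145 0.856]
```

```bash
python3 -m crank '0.15 0.13 0.16 0.3 0.1 0.7 -0.6; 0 0 0 0 0 0.7 -0.6; 0 0 0 0 0 0.7 -0.6; 0 0 0 0 0 0.5 -0.6; 0 0 0 0 0 0.2 -0.6'; python3 go.py 0.516 -0.114 0.014 -9.8; python3 - <<'E'
from h import *
p=cam("top"); crop(p,225,165,405,300,4,"pics/t2.png")
p=cam("scene"); crop(p,250,100,430,235,4,"pics/s2.png")
E
```

```text
time: 3.9
position: [0.5206, -0.1138, 0.0191]
tool_rot: [0.763, 0.646, 0.001, 0.001]
ft_force: [-0.5, 0.6, -0.4]
grip_width: 0.0694
t 3.9 pos [ 0.5206 -0.1138  0.0191] jawyaw -9.51 tilt [ 0.0036 -0.0008] F [-0.48  0.57 -0.36] w 0.0694
turn [0.043 0.002 0.058] shift [-0.024 -0.112  0.128]
```

View pics/s2.png

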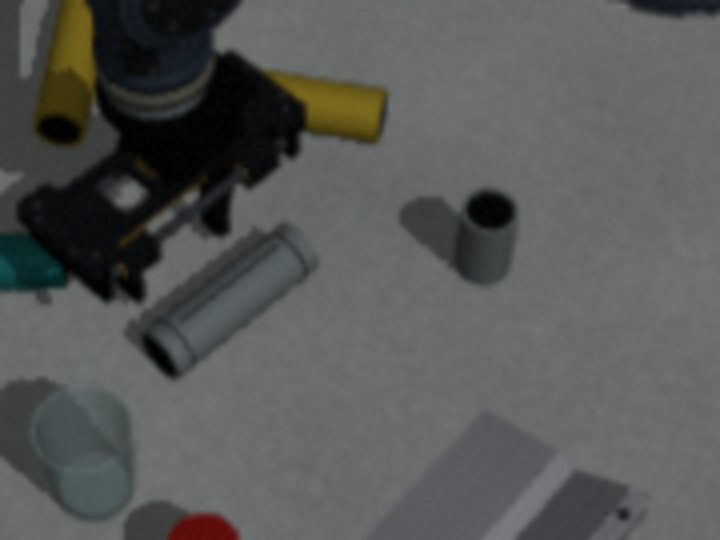

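View pics/t2.png

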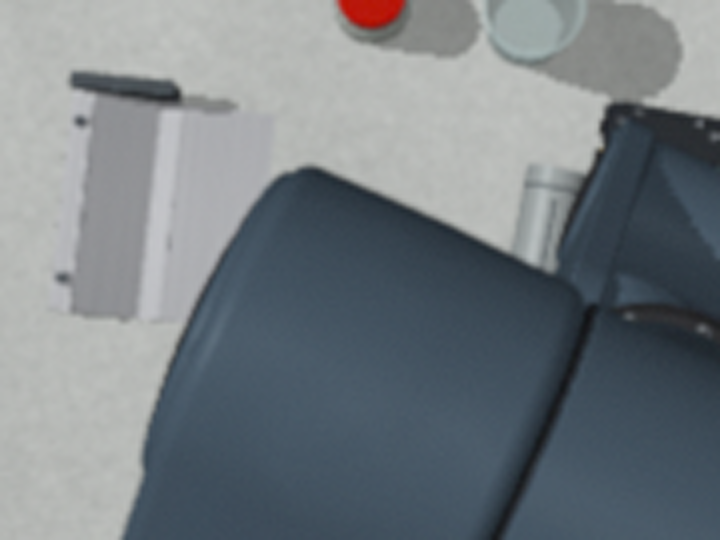

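```bash
python3 -m crank '0.04 0 0.06 0.1 -0.1 0.12 -0.6; 0 0 0 0.12 0 0 -0.6; 0 0 0 0.12 0 0 -0.6; 0 0 0 0.12 0 0 -0.6; 0 0 0 0.12 0 0 -0.6'; python3 go.py 0.516 -0.09 0.014 -9.8; python3 - <<'E'
from h import *
p=cam("scene"); crop(p,250,100,430,235,4,"pics/s3.png")
E
```

```text
time: 4.62
position: [0.5224, -0.0898, 0.0171]
tool_rot: [0.765, 0.644, 0.001, 0.003]
ft_force: [-0.8, -0.6, 0.2]
grip_width: 0.0699
t 4.62 pos [ 0.5224 -0.0898  0.0171] jawyaw -9.86 tilt [ 0.0053 -0.0026] F [-0.82 -0.55  0.17] w 0.0699
turn [ 0.065  0.019 -0.012] shift [-0.033 -0.158  0.078]
```

View pics/s3.png

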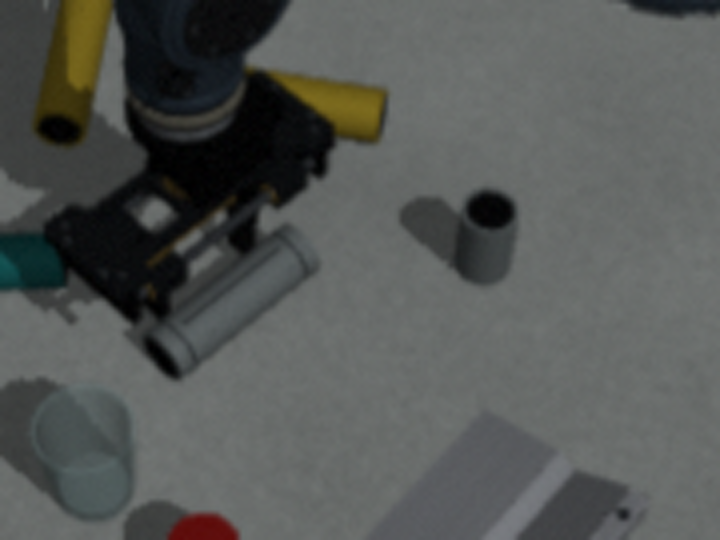

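```bash
python3 -m crank '0.06 0.02 0 0.1 0 0.03 -0.6; 0 0 0 0.1 0 0.03 -0.6; 0 0 -0.05 0.1 0 0 -0.6; 0 0 -0.05 0.1 0 0 -0.6; 0 0 -0.05 0.1 0 0 -0.6'; python3 go.py 0.516 -0.09 0.014 -9.8;python3 - <<'E'
from h import *
p=cam("scene"); crop(p,250,100,430,235,4,"pics/s4.png")
E
```

```text
time: 5.3
position: [0.5261, -0.0683, 0.0145]
tool_rot: [0.761, 0.649, 0.0, -0.0]
ft_force: [-0.4, -0.5, -0.4]
grip_width: 0.0702
t 5.3 pos [ 0.5261 -0.0683  0.0145] jawyaw -9.05 tilt [-0.0002  0.0005] F [-0.45 -0.49 -0.4 ] w 0.0702
turn [-0.003 -0.006  0.151] shift [-0.576 -0.163  0.011]
```

View pics/s4.png

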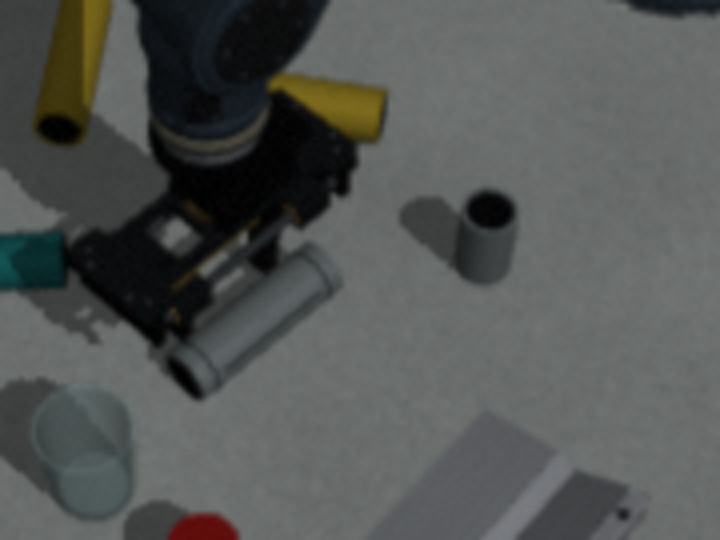

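```bash
python3 - <<'E'
import cv2
from h import *
p=cam("scene"); 
im=p["img"][150:205,280:345,::-1]; im=cv2.convertScaleAbs(im,alpha=1.8)
cv2.imwrite("pics/s4z.png",cv2.resize(im,None,fx=10,fy=10,interpolation=cv2.INTER_CUBIC))
E
```

```text
(no output)
```

View pics/s4z.png

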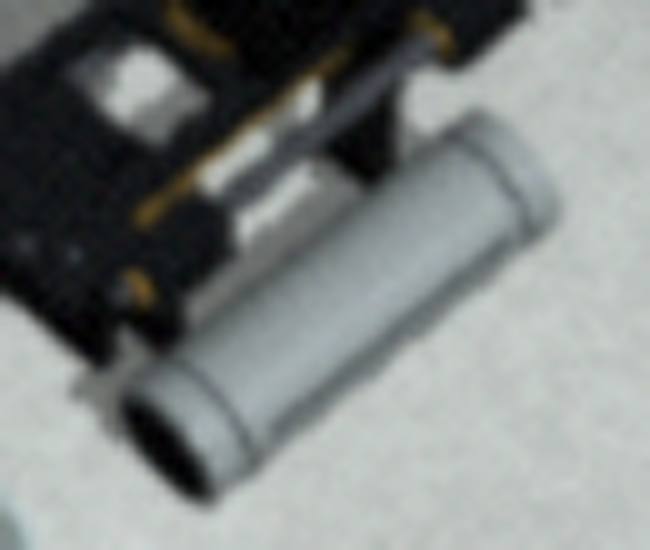

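```bash
python3 -m crank '0 0 -0.06 0.1 0 0 -0.6; 0 0 -0.06 0.11 0 0 -0.6; 0 0 -0.06 0.11 0 0 -0.6; 0 0 -0.06 0.11 0 0 -0.6; 0 0 -0.06 0.11 0 0 -0.6'; python3 go.py;  python3 -m crank '0 0 -0.06 0.11 0 0 -0.6; 0 0 -0.06 0.11 0 0 -0.6; 0 0 -0.06 0.11 0 0 -0.6; 0 0 -0.06 0.11 0 0 -0.6; 0 0 -0.06 0.11 0 0 -0.6'; python3 go.py 0.53 0.0 0.014 -4.4; python3 - <<'E'
from h import *
p=cam("scene"); crop(p,270,120,450,255,4,"pics/s5.png")
E
```

```text
time: 6.02
position: [0.5294, -0.0455, 0.0145]
tool_rot: [0.752, 0.66, 0.0, -0.0]
ft_force: [0.6, -1.2, 0.1]
grip_width: 0.0698
t 6.03 pos [ 0.5294 -0.0455  0.0145] jawyaw -7.46 tilt [-0.0002  0.0007] F [ 0.6  -1.19  0.11] w 0.0698
time: 6.65
position: [0.5321, -0.022, 0.0145]
tool_rot: [0.742, 0.67, 0.0, -0.0]
ft_force: [-0.6, -0.6, -0.3]
grip_width: 0.0695
t 6.65 pos [ 0.5321 -0.022   0.0145] jawyaw -5.84 tilt [-0.0003  0.0007] F [-0.59 -0.61 -0.31] w 0.0695
turn [-0.004 -0.008 -0.288] shift [ 0.542 -0.108  0.014]
```

View pics/s5.png

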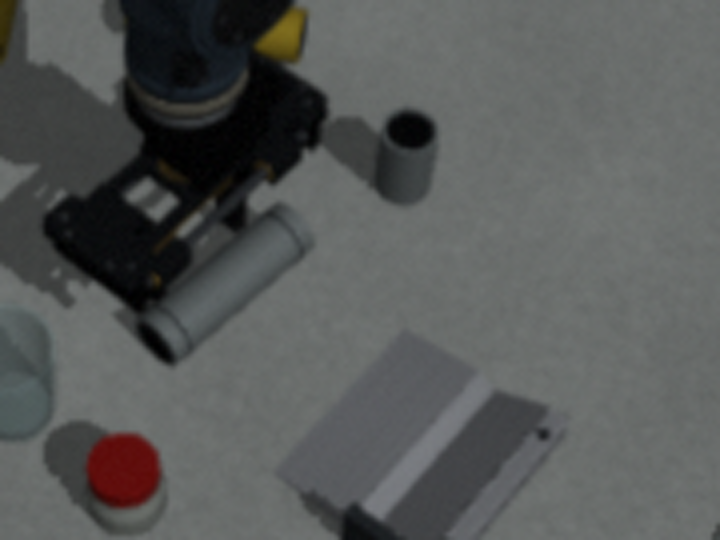

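```bash
python3 -m crank '0 0 -0.06 0.11 0 0 -0.6; 0 0 -0.06 0.11 0 0 -0.6; 0 0 -0.06 0.11 0 0 -0.6; 0 0 -0.06 0.11 0 0 -0.6; 0 0 -0.04 0.11 0 0 -0.6'; python3 go.py;  python3 -m crank '0 0 0 0.11 0 0 -0.6; 0 0 0 0.11 0 0 -0.6; 0 0 0 0.11 0 0 -0.6; 0 0 0 0.11 0 0 -0.6; 0 0 0 0.11 0 0 -0.6'; python3 go.py 0.53 0.0 0.014 -4.4; python3 - <<'E'
from h import *
p=cam("scene"); crop(p,270,120,450,255,4,"pics/s6.png")
E
```

```text
time: 7.32
position: [0.5341, 0.0018, 0.0145]
tool_rot: [0.733, 0.68, 0.0, -0.001]
ft_force: [0.7, 0.3, 0.2]
grip_width: 0.0696
t 7.33 pos [0.5341 0.0018 0.0145] jawyaw -4.34 tilt [-0.0004  0.001 ] F [0.7  0.3  0.16] w 0.0696
time: 7.95
position: [0.5359, 0.0253, 0.0146]
tool_rot: [0.733, 0.68, 0.0, -0.001]
ft_force: [-0.6, -0.3, -0.0]
grip_width: 0.0694
t 7.95 pos [0.5359 0.0253 0.0146] jawyaw -4.33 tilt [-0.0005  0.001 ] F [-0.57 -0.31 -0.03] w 0.0694
turn [-0.006 -0.011  0.014] shift [-0.643 -0.099  0.014]
```

View pics/s6.png

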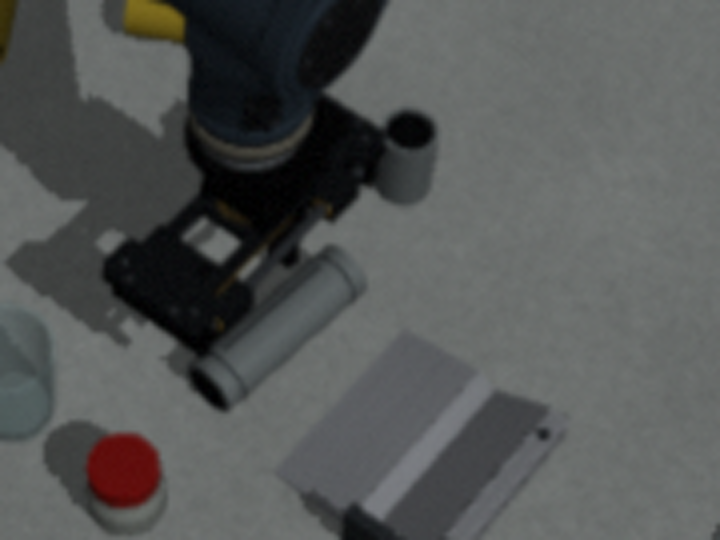

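```bash
python3 -m crank '0 0 0 0.11 0 0 -0.6; 0 0 0 0.11 0 0 -0.6; 0 0 0 0.11 0 0 -0.6; 0 0 0 0.11 0 0 -0.6; 0 0 0 0.11 0 0 -0.6'; python3 go.py;  python3 -m crank '0 0 0 0.11 0 0 -0.6; 0 0 0 0.11 0 0 -0.6; 0 0 0 0.11 0 0 -0.6; 0 0 0 0.11 0 0 -0.6; 0 0 0 0.11 0 0 -0.6'; python3 go.py 0.57 0.189 0.014 -4.4; python3 - <<'E'
from h import *
p=cam("scene"); crop(p,290,140,450,275,4,"pics/s7.png")
E
```

```text
time: 8.62
position: [0.5376, 0.0491, 0.0146]
tool_rot: [0.733, 0.68, 0.0, -0.001]
ft_force: [-0.3, -1.1, -0.0]
grip_width: 0.0694
t 8.62 pos [0.5376 0.0491 0.0146] jawyaw -4.33 tilt [-0.0006  0.0012] F [-0.29 -1.07 -0.03] w 0.0694
time: 9.25
position: [0.5394, 0.0726, 0.0146]
tool_rot: [0.733, 0.68, 0.0, -0.001]
ft_force: [-1.0, -0.5, 0.4]
grip_width: 0.0696
t 9.25 pos [0.5394 0.0726 0.0146] jawyaw -4.33 tilt [-0.0006  0.0012] F [-1.03 -0.51  0.37] w 0.0696
turn [-0.008 -0.013  0.015] shift [2.959 0.544 0.018]
```

View pics/s7.png

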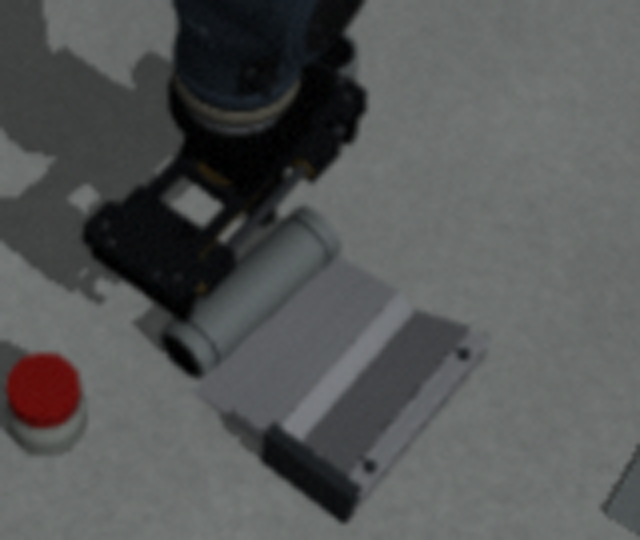

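```bash
python3 -m crank '0 0 0 0.1 0 -0.02 -0.6; 0 0 0 0.1 0 -0.02 -0.6; 0 0 0 0.1 0 -0.02 -0.6; 0 0 0 0.1 0 -0.02 -0.6; 0 0 0 0.1 0 -0.02 -0.6'; python3 go.py;  python3 -m crank '0 0 0 0.1 0 0 -0.6; 0 0 0 0.1 0 0 -0.6; 0 0 0 0.1 0 0 -0.6; 0 0 0 0.1 0 0 -0.6; 0 0 0 0.08 0 0 -0.6'; python3 go.py 0.57 0.189 0.014 -4.4; python3 - <<'E'
from h import *
p=cam("scene"); crop(p,290,140,450,275,4,"pics/s8.png")
E
```

```text
time: 9.93
position: [0.5412, 0.0934, 0.0192]
tool_rot: [0.733, 0.68, 0.0, -0.0]
ft_force: [0.2, -2.6, 0.7]
grip_width: 0.0697
t 9.93 pos [0.5412 0.0934 0.0192] jawyaw -4.34 tilt [-0.0001  0.0004] F [ 0.17 -2.59  0.69] w 0.0697
time: 10.55
position: [0.5428, 0.1137, 0.0193]
tool_rot: [0.733, 0.68, 0.0, -0.0]
ft_force: [-0.1, -1.6, 1.6]
grip_width: 0.0698
t 10.55 pos [0.5428 0.1137 0.0193] jawyaw -4.34 tilt [-0.      0.0002] F [-0.08 -1.62  1.62] w 0.0698
turn [-0.    -0.002  0.012] shift [1.929 0.536 0.133]
```

View pics/s8.png

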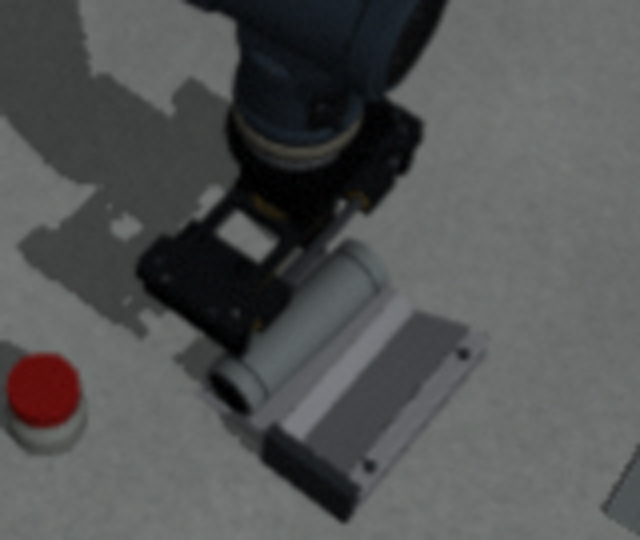

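Contact force is about 2 N, and the tube is climbing the ramp parallel to the V. I'll go gently over the lip.

```bash
python3 -m crank '0 0 0 0.1 0 0 -0.6; 0 0 0 0.1 0 0 -0.6; 0 0 0 0.09 0 0 -0.6; 0 0 0 0.09 0 0 -0.6; 0 0 0 0.08 0 0 -0.6'; python3 go.py;  python3 -m crank '0 0 0 0.08 0 0 -0.6; 0 0 0 0.07 0 0 -0.6; 0 0 0 0.07 0 0 -0.6'; python3 go.py 0.57 0.189 0.014 -4.4; python3 - <<'E'
from h import *
p=cam("scene"); crop(p,290,140,450,275,4,"pics/s9.png")
E
```

```text
time: 11.22
position: [0.5441, 0.1335, 0.0193]
tool_rot: [0.733, 0.68, -0.0, -0.0]
ft_force: [0.1, -2.3, 1.4]
grip_width: 0.0698
t 11.22 pos [0.5441 0.1335 0.0193] jawyaw -4.34 tilt [-0.0004  0.0003] F [ 0.06 -2.28  1.42] w 0.0698
time: 11.6
position: [0.5448, 0.1431, 0.0192]
tool_rot: [0.733, 0.68, 0.0, -0.0]
ft_force: [0.3, -1.7, 1.4]
grip_width: 0.0695
t 11.6 pos [0.5448 0.1431 0.0192] jawyaw -4.34 tilt [-0.0004  0.0005] F [ 0.31 -1.69  1.39] w 0.0695
turn [-0.005 -0.006  0.012] shift [1.193 0.542 0.131]
```

View pics/s9.png

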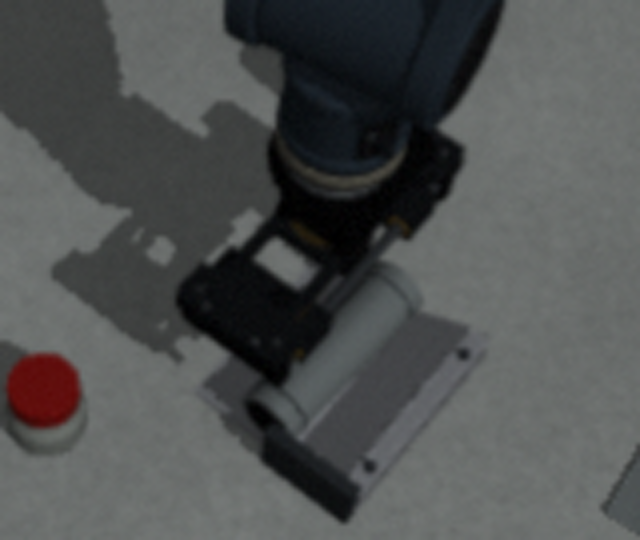

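```bash
python3 -m crank '0 0 0 0.06 0 0 -0.6; 0 0 0 0.06 0 0 -0.6; 0 0 0 0.06 0 0 -0.6'; python3 go.py;  python3 - <<'E'
from h import *
p=cam("scene"); crop(p,290,140,450,275,4,"pics/s10.png")
E
```

```text
time: 12.02
position: [0.5451, 0.1518, 0.0189]
tool_rot: [0.733, 0.68, 0.0, -0.001]
ft_force: [-0.3, -0.0, 0.4]
grip_width: 0.0694
t 12.03 pos [0.5451 0.1518 0.0189] jawyaw -4.32 tilt [-0.0009  0.0016] F [-0.29 -0.01  0.4 ] w 0.0694
```

View pics/s10.png

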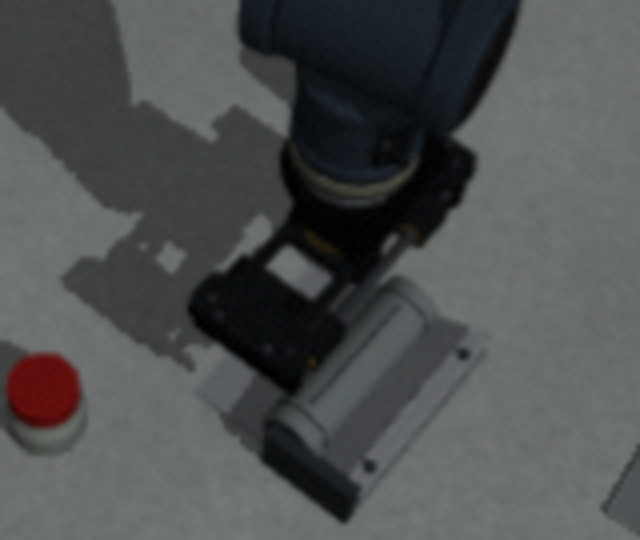

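```bash
python3 -m crank '0 0 0 -0.4 0 0 -0.6; 0 0 0 -0.4 0 -0.6 -0.6; 0 0 0 0 0 -1 -0.6; 0 0 0 0 0 -1 0; 0 0 0 0 -1 0 1' 15; python3 go.py 0.448 0.1975 0.1 -4.4; 
```

```text
time: 12.7
position: [0.5053, 0.1173, 0.1253]
tool_rot: [0.734, 0.679, 0.001, 0.0]
ft_force: [-1.0, 0.4, 0.1]
grip_width: 0.0569
t 12.7 pos [0.5053 0.1173 0.1253] jawyaw -4.46 tilt [0.002  0.0008] F [-0.97  0.35  0.1 ] w 0.0569
turn [ 0.022 -0.011 -0.012] shift [ 1.887 -1.585  0.632]
```

```bash
python3 -m crank '0 0 0 0.2 -0.9 0 1; 0 0 0 0.6 -0.8 0 1; 0 0 0 0.6 -0.1 0.2 1; 0 0 0 0.6 0 0.2 1; 0 0 0 0.1 0 0 1' 15; python3 go.py 0.448 0.1975 0.1 -4.4; python3 - <<'E'
from h import *
p=cam("scene"); crop(p,290,140,450,275,4,"pics/s11.png")
p=cam("top"); crop(p,225,165,385,275,5,"pics/t11.png")
E
```

```text
time: 13.32
position: [0.4343, 0.2031, 0.1102]
tool_rot: [0.736, 0.677, -0.001, 0.0]
ft_force: [-0.2, -0.4, 0.7]
grip_width: 0.0077
t 13.32 pos [0.4343 0.2031 0.1102] jawyaw -4.76 tilt [-0.0006 -0.0009] F [-0.22 -0.43  0.7 ] w 0.0077
turn [-0.006  0.011 -0.072] shift [-0.11   0.354  0.255]
```

View pics/s11.png

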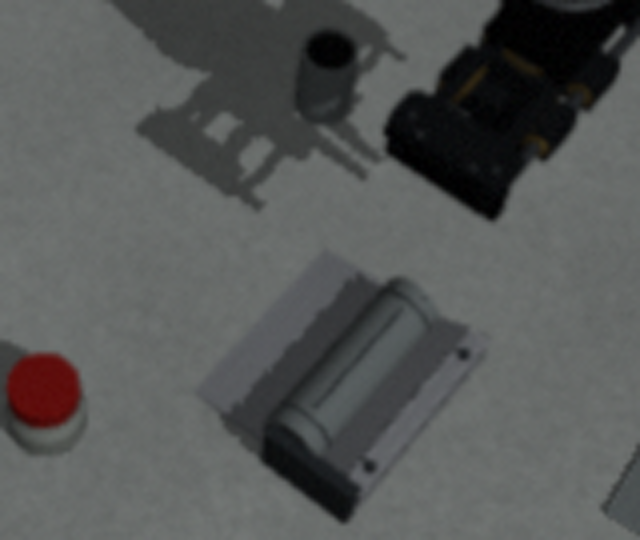

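View pics/t11.png

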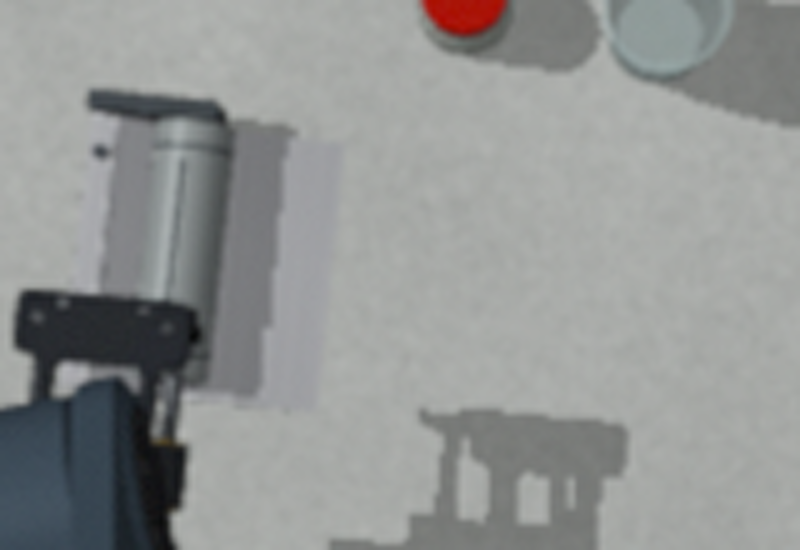

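```bash
python3 - <<'E'
from h import *
pt=cam("top")
q=np.array([.5725,.188]);a=np.radians(-4.4)
c,s=np.cos(a),np.sin(a)
def cr(uv,z):
    w=px2w(pt,[(225+uv[0]/5-.4,165+uv[1]/5-.4)],z)[0]; d=w[:2]-q; return np.round([c*d[0]+s*d[1],-s*d[0]+c*d[1]],4)
for n,uv,z in (("fl",(155,122),.025),("fr",(232,122),.025),("rr",(208,385),.025),("fTop",(193,110),.045),("stopR",(222,103),.042),("stopTopFront",(218,125),.042)): print(n,cr(uv,z))
crop(pt,235,175,300,255,8,"pics/t12.png")
ps=cam("scene"); crop(ps,330,200,405,275,8,"pics/s12.png")
E
```

```text
fl [0.0576 0.0201]
fr [ 0.0611 -0.0188]
rr [-0.073  -0.0201]
fTop [ 0.0625 -0.0012]
stopR [ 0.0678 -0.0149]
stopTopFront [ 0.0565 -0.0141]
```

View pics/t12.png

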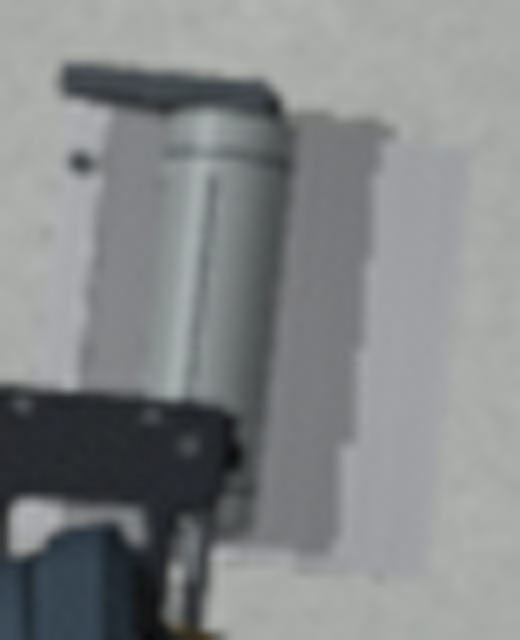

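View pics/s12.png

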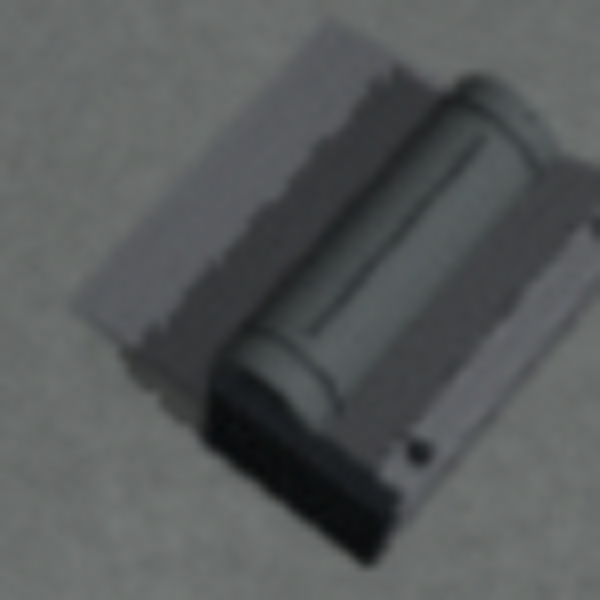

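The tube dropped into the V and its front end is already within about 3 mm of the stop, so it drifted endways more than I expected while rolling. I'll come in behind its free end with the closed fingertips and make the endways push, watching the force.

```bash
python3 -m crank '0 0 -0.07 -0.1 0.3 0.3 1; 0 0 0 0 0 0.7 1; 0 0 0 0 0 0.7 1; 0 0 0 0 0 0.4 1; 0 0 0 0 0 0.2 1' 15; python3 go.py 0.468 0.196 0.021 -4.4;  python3 - <<'E'
from h import *
p=cam("scene"); crop(p,320,170,420,275,6,"pics/s13.png")
E
```

```text
time: 14.15
position: [0.4537, 0.1927, 0.015]
tool_rot: [0.736, 0.677, 0.003, 0.003]
ft_force: [0.4, 1.2, -0.4]
grip_width: 0.0004
t 14.15 pos [0.4537 0.1927 0.015 ] jawyaw -4.76 tilt [ 0.0076 -0.0004] F [ 0.45  1.24 -0.42] w 0.0004
turn [ 0.087 -0.002 -0.071] shift [ 0.113  0.35  -0.147]
```

View pics/s13.png

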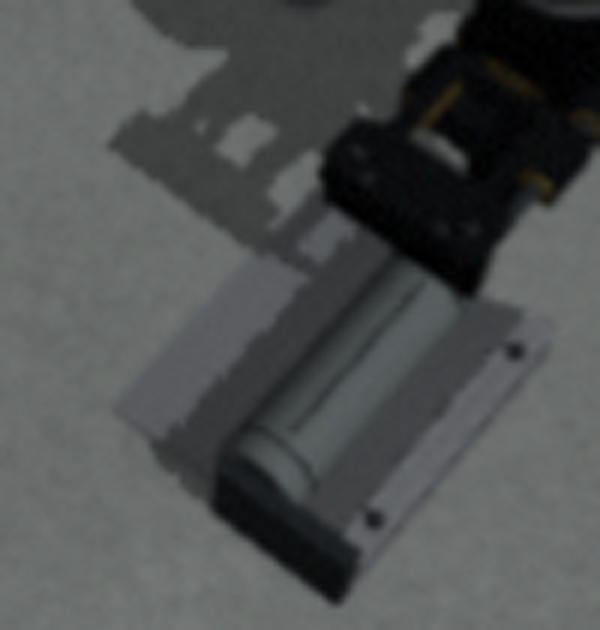

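```bash
python3 -m crank '0.09 0 -0.07 0.11 0 -0.15 1; 0 0 0 0 0.1 0 1; 0 0 0 0 0.1 0 1' 15; python3 go.py 0.475 0.196 0.021 -4.4; python3 -m crank '0 0 0 0 0.05 0 1;0 0 0 0 0.05 0 1' 15; python3 go.py 0.484 0.195 0.021 -4.4
```

```text
time: 14.58
position: [0.4635, 0.1964, 0.0219]
tool_rot: [0.734, 0.679, 0.0, 0.0]
ft_force: [-0.4, -1.0, -0.0]
grip_width: 0.0005
t 14.57 pos [0.4635 0.1964 0.0219] jawyaw -4.4 tilt [0.0008 0.0005] F [-0.38 -1.   -0.02] w 0.0005
turn [ 0.009 -0.006  0.   ] shift [0.012 0.289 0.023]
time: 14.82
position: [0.4686, 0.1963, 0.0227]
tool_rot: [0.734, 0.68, 0.001, 0.001]
ft_force: [-0.2, -0.3, -0.4]
grip_width: 0.0005
t 14.82 pos [0.4686 0.1963 0.0227] jawyaw -4.39 tilt [0.003  0.0009] F [-0.18 -0.31 -0.45] w 0.0005
turn [ 0.033 -0.012  0.003] shift [-0.003  0.386  0.045]
```

```bash
python3 -m crank '0.03 0 0 0 0.08 0.03 1;0 0 0 0 0.08 0 1; 0 0 0 0 0.08 0 1' 15; python3 go.py; for i in 1; do :; done; python3 -m crank '0 0 0 0 0.04 0 1;0 0 0 0 0.03 0 1' 15; python3 go.py; python3 -m crank '0 0 0 0 0.03 0 1' 15; python3 go.py
```

```text
time: 15.2
position: [0.4786, 0.1955, 0.0215]
tool_rot: [0.734, 0.68, 0.0, -0.0]
ft_force: [-0.6, 0.2, 0.6]
grip_width: 0.0001
t 15.2 pos [0.4786 0.1955 0.0215] jawyaw -4.38 tilt [-0.0001  0.001 ] F [-0.61  0.21  0.57] w 0.0001
time: 15.45
position: [0.4817, 0.1952, 0.0214]
tool_rot: [0.734, 0.68, 0.0, -0.0]
ft_force: [-0.8, 0.6, 0.2]
grip_width: 0.0005
t 15.45 pos [0.4817 0.1952 0.0214] jawyaw -4.38 tilt [-0.0002  0.001 ] F [-0.77  0.59  0.24] w 0.0005
time: 15.58
position: [0.4829, 0.1951, 0.0213]
tool_rot: [0.734, 0.68, 0.0, -0.0]
ft_force: [-0.4, -1.3, -0.4]
grip_width: 0.0005
t 15.57 pos [0.4829 0.1951 0.0213] jawyaw -4.38 tilt [-0.0004  0.0009] F [-0.38 -1.33 -0.4 ] w 0.0005
```

```bash
python3 -m crank '0 0 0 0 0.03 0 1' 15|grep -E 'posi|ft'; python3 -m crank '0 0 0 0 0.03 0 1' 15|grep -E 'posi|ft';python3 -m crank '0 0 0 0 0.03 0 1' 15|grep -E 'posi|ft';
```

```text
position: [0.4841, 0.195, 0.0213]
ft_force: [0.1, 0.9, 0.2]
position: [0.4853, 0.1949, 0.0213]
ft_force: [0.5, 0.7, -0.4]
position: [0.4865, 0.1948, 0.0213]
ft_force: [-0.4, -0.5, 0.6]
```

```bash
python3 -m crank '0 0 0 0 0.03 0 1' 15|grep -E 'posi|ft'; python3 - <<'E'
from h import *
p=cam("scene"); crop(p,320,170,420,275,6,"pics/s14.png")
E
```

```text
position: [0.4877, 0.1947, 0.0213]
ft_force: [-0.1, 0.6, 0.3]
```

View pics/s14.png

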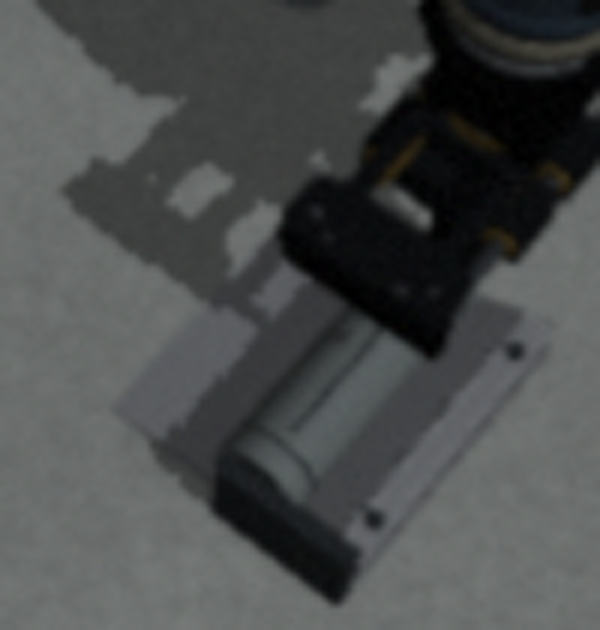

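```bash
python3 -m crank '0 0 0 0 0.03 0 1' |grep -E 'posi|ft'; python3 -m crank '0 0 0 0 0.03 0 1'|grep -E 'posi|ft';python3 -m crank '0 0 0 0 0.03 0 1' |grep -E 'posi|ft'
```

```text
position: [0.4892, 0.1946, 0.0213]
ft_force: [0.8, -0.8, 0.1]
position: [0.4905, 0.1945, 0.0213]
ft_force: [0.5, -0.3, -0.1]
position: [0.4918, 0.1944, 0.0213]
ft_force: [-0.6, -0.4, -0.4]
```

```bash
python3 -m crank '0 0 0 0 0.03 0 1' |grep -E 'posi|ft'; python3 -m crank '0 0 0 0 0.03 0 1'|grep -E 'posi|ft';python3 -m crank '0 0 0 0 0.03 0 1' |grep -E 'posi|ft'
```

```text
position: [0.4924, 0.1943, 0.0212]
ft_force: [-1.9, 1.5, 1.2]
position: [0.4924, 0.1943, 0.0212]
ft_force: [-3.2, 1.3, 1.6]
position: [0.4924, 0.1943, 0.0212]
ft_force: [-3.1, 1.5, 3.7]
```

```bash
python3 -m crank '0 0 0 0 0.05 0 1' |grep -E 'posi|ft'; python3 -m crank '0 0 0 0 0.07 0 1'|grep -E 'posi|ft'
```

```text
position: [0.493, 0.1941, 0.0211]
ft_force: [-5.0, 1.0, 4.6]
position: [0.4941, 0.1939, 0.0211]
ft_force: [-6.7, 2.0, 6.9]
```

```bash
python3 go.py; python3 - <<'E'
from h import *
p=cam("scene"); im=cv2.convertScaleAbs(p["img"][170:275,320:420,::-1],alpha=1.8);cv2.imwrite("pics/s15.png",cv2.resize(im,None,fx=6,fy=6,interpolation=cv2.INTER_CUBIC))
p=cam("top"); im=cv2.convertScaleAbs(p["img"][175:265,230:310,::-1],alpha=1.3);cv2.imwrite("pics/t15.png",cv2.resize(im,None,fx=6,fy=6,interpolation=cv2.INTER_CUBIC))
E
```

```text
t 17.12 pos [0.4941 0.1939 0.0211] jawyaw -4.38 tilt [-0.0133  0.    ] F [-6.7   1.99  6.86] w 0.0008
```

View pics/s15.png

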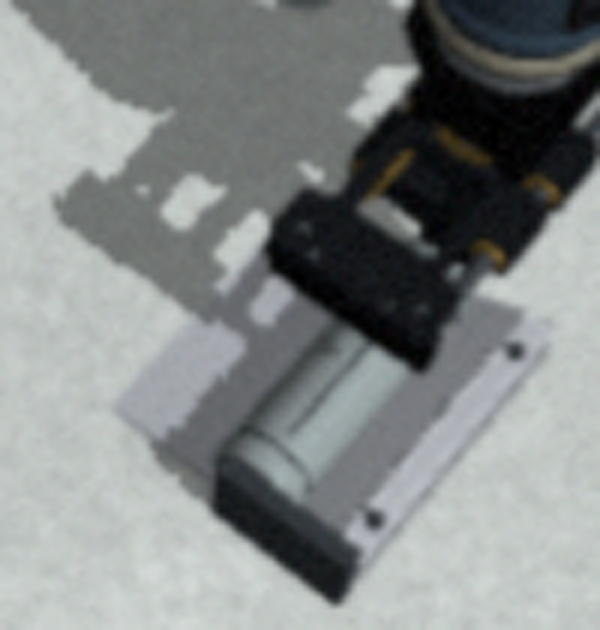

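View pics/t15.png

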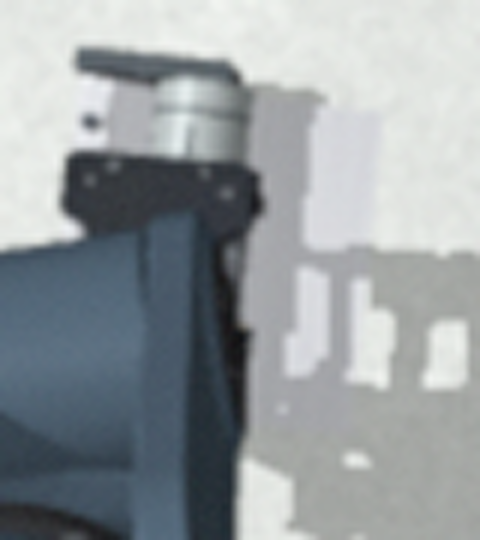

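```bash
python3 - <<'E'
from h import *
o=robot.get_obs();print(o["moment"],o["ft_force"],o["tool_rot"])
E
python3 -m crank '0 0 0 0 0 0 1;0 0 0 0 0 0 1' |grep -E 'posi|ft'; python3 - <<'E'
from h import *
o=robot.get_obs();print(o["moment"],o["ft_force"])
E
python3 -m crank '0 0 0 0 -0.1 0 1;0 0 0 0 -0.25 0 1; 0 0 0 0 -0.25 0 1' |grep -E 'posi|ft';python3 go.py; python3 - <<'E'
from h import *
o=robot.get_obs();print(o["moment"],o["ft_force"])
E
```

```text
[0.17810553 0.78486731 0.03608417] [-6.02661241  1.3315187   5.51677276] [ 0.73363336  0.67951202 -0.00492409 -0.00461235]
position: [0.494, 0.1939, 0.0211]
ft_force: [-3.4, 1.3, 2.6]
[0.14464029 0.34195853 0.00177848] [-3.37318472  1.29852291  2.57930774]
position: [0.474, 0.1957, 0.0214]
ft_force: [0.3, 0.6, -0.8]
t 17.85 pos [0.474  0.1957 0.0214] jawyaw -4.41 tilt [-0.0041  0.0009] F [ 0.25  0.59 -0.77] w 0.0006
[-0.04527748 -0.06098573  0.0390991 ] [ 0.25033518  0.58652015 -0.76985469]
```

```bash
python3 -m crank '0 0 0 0 -0.8 0 1; 0 0 0 0 -0.6 -0.5 1; 0 0 0 -0.8 0 -1 1; 0 0 0 -1 0 -1 1; 0 0 0 -1 0 -1 1' |grep -E 'posi|ft';  python3 -m crank '0 0 0 -1 0 0 1; 0 0 0 -1 0 0 1;  0 0 0 -1 0 0 1;  0 0 0 -1 0 0 1' |grep -E 'posi|ft'; python3 - <<'E'
from h import *
p=cam("scene"); im=cv2.convertScaleAbs(p["img"][195:275,335:415,::-1],alpha=1.8);cv2.imwrite("pics/s16.png",cv2.resize(im,None,fx=7,fy=7,interpolation=cv2.INTER_CUBIC))
p=cam("top"); im=cv2.convertScaleAbs(p["img"][175:255,225:305,::-1],alpha=1.3);cv2.imwrite("pics/t16.png",cv2.resize(im,None,fx=7,fy=7,interpolation=cv2.INTER_CUBIC))
E
```

```text
position: [0.4047, 0.0877, 0.1622]
ft_force: [1.9, 0.7, 0.4]
position: [0.3945, -0.0767, 0.1664]
ft_force: [0.2, -0.1, 0.6]
```

View pics/s16.png

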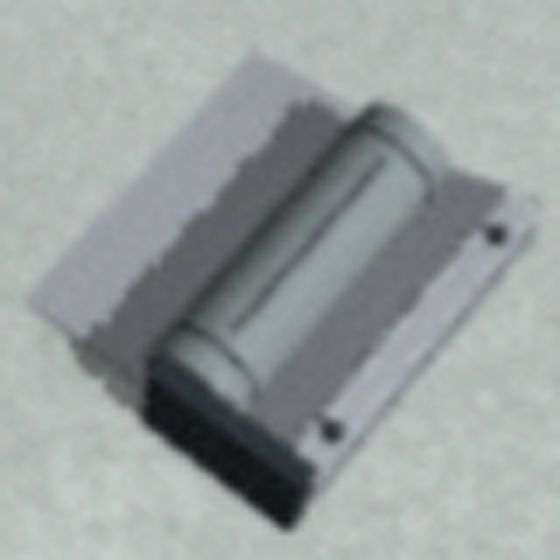

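View pics/t16.png

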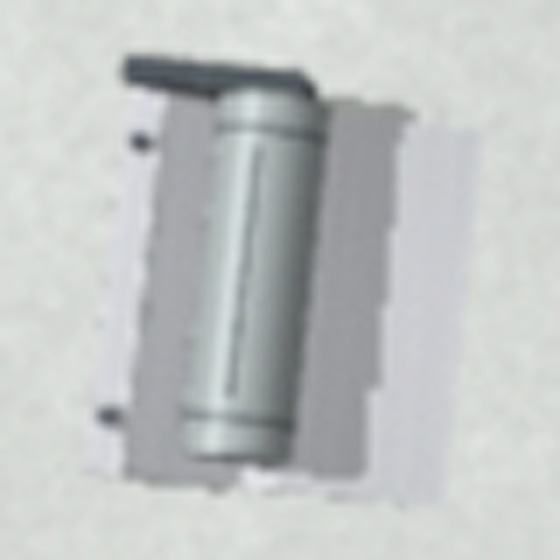

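```bash
python3 - <<'E'
from h import *
for n,q,(x0,y0) in (("top",(.5715,.1875,-.0746),(225,175)),("scene",(.5757,.191,-.0822),(335,195))):
    p=cam(n); s=7
    im=cv2.resize(cv2.convertScaleAbs(p["img"][y0:y0+80,x0:x0+80,::-1],alpha=1.4),None,fx=s,fy=s,interpolation=cv2.INTER_CUBIC)
    c,sn=np.cos(q[2]),np.sin(q[2])
    def pr(X):
        X=np.array(X)/1000.; W=np.c_[q[0]+c*X[:,0]-sn*X[:,1],q[1]+sn*X[:,0]+c*X[:,1],X[:,2]]
        return ((w2px(p,W)-[x0,y0]+.5)*s).astype(np.int32)
    th=np.linspace(0,2*np.pi,40)
    for xe,col in ((60,(0,0,255)),(-70,(0,0,255))):
        cv2.polylines(im,[pr(np.c_[np.full(40,xe),20*np.cos(th),25.1+20*np.sin(th)])],True,col,1)
    for poly in ([(-80,-74,0),(-80,-14,10),(-80,0,2),(-80,40,25),(-80,54,25),(60,54,25)],[(60,-74,0),(-80,-74,0)],[(60,-12,42),(60,54,42),(70,54,42),(70,-12,42),(60,-12,42)],[(60,-14,10),(-80,-14,10)]):
        cv2.polylines(im,[pr(poly)],False,(0,255,0),1)
    cv2.imwrite(f"pics/ov_{n}.png",im)
E
```

```text
(no output)
```

View pics/ov_top.png

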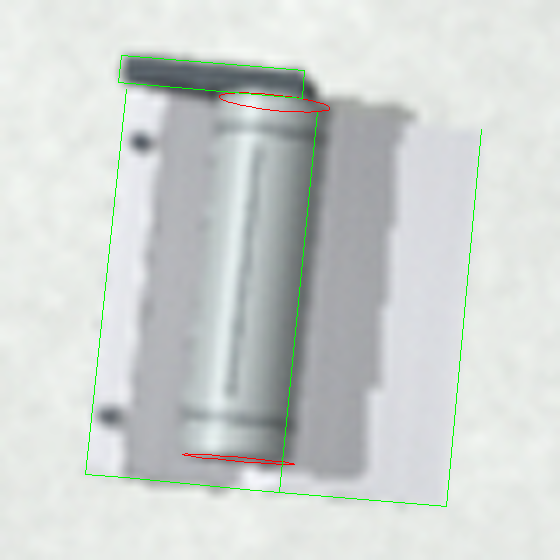

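View pics/ov_scene.png

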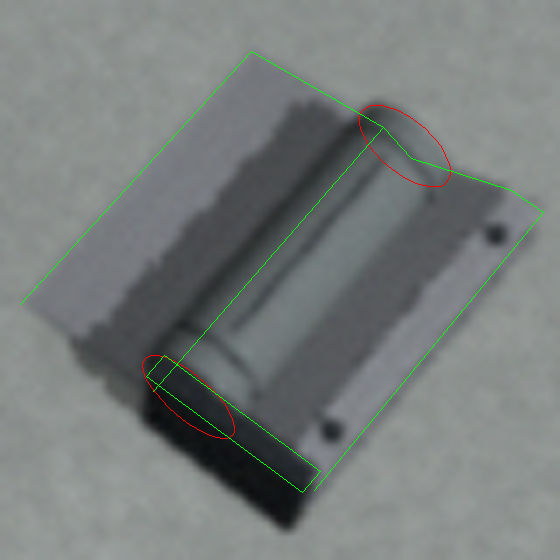

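```bash
python3 - <<'E'
from h import *
p=cam("top"); cv2.imwrite("pics/tf.png",p["img"][:,:,::-1])
for t in ["stub","beaker","cup","ring","vial","spatula"]:
    d=spotter.boxes_of(t,p)
    if d: print(t,round(d[0]["score"],2),np.round(M(p)@np.array(d[0]["at"])+p["xyz"],3))
p=cam("scene"); cv2.imwrite("pics/sf.png",p["img"][:,:,::-1])
E
```

```text
stub 0.69 [0.387 0.054 0.062]
beaker 0.9 [ 0.688 -0.055  0.034]
cup 0.66 [0.389 0.055 0.059]
ring 0.68 [ 0.612 -0.404  0.006]
vial 0.87 [0.665 0.449 0.06 ]
spatula 0.95 [0.49  0.391 0.004]
```

View pics/sf.png

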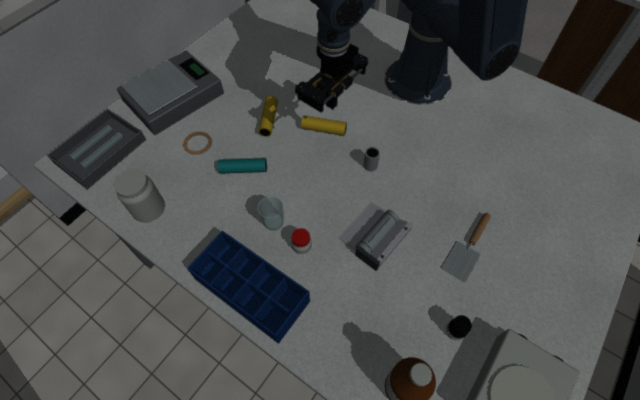

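The scene picture shows the tube seated at (380,240). Everything else is where it was at the start, including the cup at (301,240), which the spotter mistook for the stub.

```bash
python3 -c "
from rig import robot
print(robot.get_obs()['time'],robot.hand_in())"
```

```text
the job is handed in; nothing more can be done
19.575 None
```

I rolled the tube along the bench with two fingers behind its side, up the ramp and into the V. I then pushed it endways with the closed fingertips against the end stop and moved the arm clear. I handed the job in at 19.6 s.

**Checks that agreed**
- **Rolling:** early in the roll, the dark line had turned from the top round to the front side, so the tube was rolling rather than skidding. The push force stayed at about 3 N or less, and the force on the fingers fell to zero when the tube dropped into the V.
- **Fully home:** the endways push moved the tube about 2–3 mm and then stalled. The force rose to about 7 N, more than its sliding friction could give. A top-view overlay of the home position matches both ends to about 1 mm.
- **Other things:** the five the spotter found are within about 2 mm of where they started. It mistook the cup for the stub, but the scene picture shows the cup unmoved.

**Checks that disagreed**
- **Endways drift:** the tube was about 23 mm short of the stop at the start but only about 3 mm short when it dropped in. It had crept endways about 20 mm while rolling, well over the roughly 5 mm I expected, so the final push was short. I did not find the cause.
- **Upward force:** at the stall there was also an unexplained upward force of up to 7 N on the fingers.
- **Scene overlay:** the scene camera's overlay of the cradle fits less well than the top one.

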